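# Seat the vial plate on the shaker and hold back the hidden clamp bolt

## Task

Pick up the holed vial plate by its handle, lower it over the two locating pins on the shaker's deck until it rests flush, and let it go. Then reach down into the narrow gap behind the shaker's clamp bracket, grip the hexagonal bolt head hidden there, which the nut driver on the other side is slowly dragging round, and stop it from turning. Finish while still gripping the head and holding it still; leave the vials, foam rack, microplate and spanner where they are.

Things in the scene. Friction and masses are not known exactly. Their poses are not given: they have to be found in the camera images.
- vial_plate: Loose aluminium plate, 110 (x) x 150 (y) x 10 mm, 0.4 to 0.75 kg, flat on the table left or right of the shaker, where the foam rack is not. Two rows of dark round wells; two through holes, 11 mm diameter, at y = +62 and -62 mm, x = 0; black bar handle over the middle. Origin: centre of the underside, z up. The same after a half turn.
- plate_handle (a point): Middle of the plate's bar handle, 40 mm straight above the plate's origin, axes as the plate's: bar 76 mm long along x, 16 mm wide along y, 14 mm high, 23 mm clear above the plate, on two posts at x = +-34 mm (60 mm free between them).
- shaker: Fixed white bench shaker, 310 x 200 mm, body top 50 mm high. Origin: on the table under its middle; x runs from the plate deck to the clamp. In its frame the aluminium deck, 125 (x) x 180 (y) mm, is centred on x = -85 mm, top at z = 56 mm; the grey nut driver motor, 48 mm diameter, lies on the bolt's axis from x = 82 to 154 mm.
- seat (a point): Point on the deck midway between the two locating pins, axes as the shaker's. Pins: upright steel, 8 mm diameter, 14 mm high (top 4 mm tapered to 4 mm), at y = +62 and -62 mm. The origin of the seated plate comes here, plate x and y along the shaker's.
- gap (a point): Middle of the mouth of the gap, 143 mm above the table, axes as the shaker's. On its -x side a thin guard wall 100 mm wide (y), on its +x side the clamp bracket, a dark steel upright 90 mm wide, both 8 mm thick and as high as this point. The gap is 46 mm wide (x), open at the top and both y sides; its floor is 93 mm below this point.
- bolt_head (a point): Steel hexagonal bolt head, 20 mm across flats, 16 mm thick. Origin: its centre, 115 mm above the table in the gap behind the bracket, 25 mm from the wall and 21 mm from the bracket (a 17 mm round collar lies between). Its x axis is the bolt's axis, level, along the shaker's x; its +y and -y faces are flats, and so every 60 degrees.
- bolt (a joint): Turn of bolt and head about the head's x axis, rad; at 0 the +y and -y flats stand upright. Starts anywhere from 0 to 1.05; the driver drags it on at about +0.025 rad/s all the time (0.05 N m) until it is held. Stiff to turn by hand (2 N m per rad/s), so a grip not square to two flats turns it only slowly.
- foam_rack: Loose white foam rack, 130 x 180 x 45 mm, with black-capped vials that stick up 14 mm. Origin: centre of the underside. To be left alone.
- vial_a: Loose glass vial, 25 mm diameter, 46 mm high, upright; origin under its centre. To be left alone.
- vial_b: Amber vial like vial_a. To be left alone.
- vial_c: Vial like vial_a. To be left alone.
- vial_d: Vial like vial_a. To be left alone.
- microplate: Loose clear well plate, 86 x 128 x 14 mm, origin under its centre. To be left alone.
- spanner: Loose spanner, 140 mm long, lying flat. To be left alone.
There are look-alikes about, which are no part of the job. Leave any orange look-alike of the vial_plate alone.

How it is judged:
On the way, in this order (a step that is already met when the one before it is completed fails the run):
1. the vial plate rests flush on the deck over both pins, let go (horizontal distance between vial_plate and seat below 0.004 m and z of vial_plate in the frame of seat between -0.003 and 0.003 m and angle between the x axis of vial_plate and the x axis of seat, either way round below 0.05 rad and angle between vial_plate's own z axis and vertical below 0.03 rad and contact force between vial_plate and shaker above 2 N and contact force between the fingers and vial_plate below 0.1 N), for 0.2 s.
2. the bolt head is gripped in the gap and no longer turns (contact force between the fingers and bolt above 5 N and distance between the grasp point and bolt_head below 0.022 m and velocity of joint bolt between -0.006 and 0.006 rad/s), for 0.5 s.
At the end, for the whole second after the job is handed in: Plate flush on deck: within 4 mm across, 3 mm in height, 0.05 rad square, 0.03 rad tilt, its weight on the deck. Fingers press the bolt head with over 5 N, grasp point within 22 mm of its centre, bolt turning under 0.006 rad/s either way, through the last second (all of step 2 and horizontal distance between vial_plate and seat below 0.004 m and z of vial_plate in the frame of seat between -0.003 and 0.003 m and angle between the x axis of vial_plate and the x axis of seat, either way round below 0.05 rad and angle between vial_plate's own z axis and vertical below 0.03 rad and contact force between vial_plate and shaker above 2 N); the arm keeps its last pose, push and grip.
It fails at once if the plate is dropped or slammed onto the deck (faster than 0.45 m/s within 50 mm of the seat) (distance between vial_plate and seat below 0.05 m and linear speed of vial_plate above 0.45 m/s).
It fails at once if a bystander is moved by more than 30 mm or a vial knocked over (distance of any of foam_rack, vial_a, vial_b, vial_c, vial_d, microplate, spanner from where it was at the start of the episode above 0.03 m or angle between any of vial_a, vial_b, vial_c, vial_d's own z axis and vertical above 0.7 rad).
It also fails if it takes over 61 s, if anything falls off the work surface, if the arm or the gripper's body presses on something with over 40 N, if the wrist force passes 120 N, or if a joint passes its speed limit or range.

## Robot

A 6-joint arm with a two-finger parallel gripper is mounted at the origin on the work surface. World frame = base frame: x ahead of the robot, y to its left, z up, the work surface at z = 0. Lengths are in m, angles in rad, forces in N, time in s.
With the tool pointing down it reaches from about 0.3 to 0.95 m from the base axis. Payload 3.1 kg.
Tool frame: the origin (TCP) lies at the very end of the fingers, on their centre line; the grasp point (between the pads) lies 19 mm behind it (arm.hold_point_z is the distance from the TCP to the grasp point, in m); z points along the fingers, y is the line along which they close (so a half turn about z gives the same grasp; the last joint's range is limited). The gripper opens to 85 mm and grips with 20 to 120 N. Pads are 22 mm wide; open, the fingers measure 114 mm over their backs; the gripper's body (76 mm by 85 mm) begins 54 mm behind the grasp point. The pads swing forward as they close: fully open they stand 13 mm farther back than shut.
Start: joints at [1.252, 0.308, 1.634, -0, 1.2, -0.07], TCP at [0.154, 0.606, 0.231] pointing down, gripper open.
Joint ranges: [-3.06, 3.06], [-0.79, 1.96], [0.05, 2.63], [-1.19, 4.34], [0.05, 2.64], [-2.94, 2.94]. Speed limits (rad/s): [2.79, 2.79, 3.14, 3.14, 3.14, 3.14].

## Interface

Orientations are given as a 3x3 rotation matrix whose columns are the frame's x, y, z axes.
In Python, from rig import arm gives the robot as it stands.
- The arm moves only by the tool drive_tool, never from a script. Its argument "rows" is a list of rows, each a list of 3 entries, a list of its own where there are three numbers: the shift along the tool's x, y, z in mm, then the turn, a rotation vector about the tool's x, y, z in rad, then the closure, from 0 (fully open) to 1 (shut). A call has 1 to 12 rows; each row shifts and turns the commanded pose from where the row before left it, along the tool's axes as they then stand; what a row does not reach is not made up. A row lasts 1/8 s, in which the tool goes at most 62.5 mm and 10.7 degrees, less where a joint would pass 70% of its speed; a pose out of reach is approached as far as the arm can. A call with a gripper value outside its range is refused whole. The fingers move at their own pace and stop on an object; the grip force is fixed at half the most. Time passes only in rows, so rows that do not move let the fingers close. It gives the time, the measured TCP pose, the force, the opening and the grip force at its end, in the units of the state.
- arm.get_state(): the state, without advancing time (a new reading comes with each control period).
- arm.snapshot(name): name is "side" or "top" or "wrist"; returns the picture (420x560x3 uint8, red, green, blue); there is no depth.
- arm.camera_model(name): a dict with "fx", "fy", "cx", "cy" (pixels), "distortion" ([k1, k2, p1, p2, k3] as OpenCV has them; the pictures are not rectified), "origin" and "attitude" of the camera in the world. Camera axes: x right, y down, z forward; pixel columns grow to the right and rows downward; lengths in m; the calibration is good to about 2 mm. A picture is of the moment at which its call begins: read the wrist's pose just before it. camera_model takes no time and is no camera call; for the wrist camera it gives the pose at the moment of the call.
- arm.job_done(): hands the job in; it is judged then, once.
The state is a dict: "time": time; "joints": joint angles; "dq": joint speeds; "joint_torque": joint torques, N m; "eef_pos": TCP position; "ee_rot": TCP orientation; "contact_force": force on the tool from outside, world axes, zero at the start; "torque": the same for the moment, N m; "finger_gap": finger opening in m; "finger_force": force on a finger pad.
Only numpy, scipy, OpenCV 4.12 (cv2) and the standard library are available. Lean on these libraries where they do the work, as an engineer would, in place of code of your own. Each camera call takes 0.05 s, during which the arm holds its last target. There are 200 camera calls.

## Working session

There is one attempt and no reset: what is moved stays moved. The work goes in short steps, Python scripts to look and compute and a tool call to move; the robot and the scene stay as the last step left them, time stands still between calls to the robot, and variables do not carry over. Pictures are saved under pics/ and viewed, at most 10 in all, crops included, and the job is handed in when it is done.

Besides the shell and the picture viewer there is one more tool, called after ">>>" in YAML: its name, and indented under it one key for each argument. drive_tool: Moves the arm, as the interface text tells. Its arguments: {"type":"object","properties":{"rows":{"type":"array"}},"required":["rows"]}

```bash
mkdir -p pics; ls
python3 - <<'E'
from rig import arm
import cv2,numpy as np
for n in("top","side"):
    im=arm.snapshot(n); cv2.imwrite(f"pics/{n}0.png",im[:,:,::-1]); print(n,arm.camera_model(n))
print(arm.get_state(),arm.hold_point_z)
E
```

```text
pics
top {'fx': 462.1294845687458, 'fy': 462.1294845687458, 'cx': 280.6595877895101, 'cy': 208.45528190789761, 'distortion': array([0.04074119, 0.        , 0.        , 0.        , 0.        ]), 'origin': array([0.22940697, 0.0710587 , 1.36365951]), 'attitude': array([[ 0.05054528, -0.97589291,  0.2123163 ],
       [-0.99871028, -0.05040894,  0.00605869],
       [ 0.00479001, -0.21234871, -0.97718222]])}
side {'fx': 530.6074471293858, 'fy': 530.6074471293858, 'cx': 274.17449092359954, 'cy': 200.6676801085095, 'distortion': array([-0.084617,  0.      ,  0.      ,  0.      ,  0.      ]), 'origin': array([0.31226035, 1.30678853, 1.20824524]), 'attitude': array([[-0.98750067, -0.10540925,  0.1171807 ],
       [-0.15757733,  0.64405013, -0.74857786],
       [ 0.00343679, -0.75768617, -0.65261004]])}
{'time': 0.1, 'joints': array([ 1.25230286e+00,  3.08912617e-01,  1.63507118e+00, -1.83013397e-05,
        1.19972592e+00, -6.96931867e-02]), 'dq': array([ 0.00099437, -0.0011208 , -0.00437945,  0.00082604,  0.00035979,
        0.00065467]), 'joint_torque': array([-6.91123059e-04, -4.16405725e+01, -2.77644986e+01, -8.12633630e-05,
        4.00831123e-03, -1.26093167e-05]), 'eef_pos': array([0.15369012, 0.60502552, 0.23015956]), 'ee_rot': array([[-9.69210136e-01,  2.46234226e-01, -6.46730464e-04],
       [ 2.46235041e-01,  9.69208048e-01, -2.01593141e-03],
       [ 1.30425061e-04, -2.11310885e-03, -9.99997759e-01]]), 'contact_force': array([-0.10254579,  0.2509995 , -0.06572298]), 'torque': array([-0.00178309, -0.0425069 , -0.00467016]), 'finger_force': 0.0, 'finger_gap': 0.08541661504005883} 0.0187
```

View pics/top0.png

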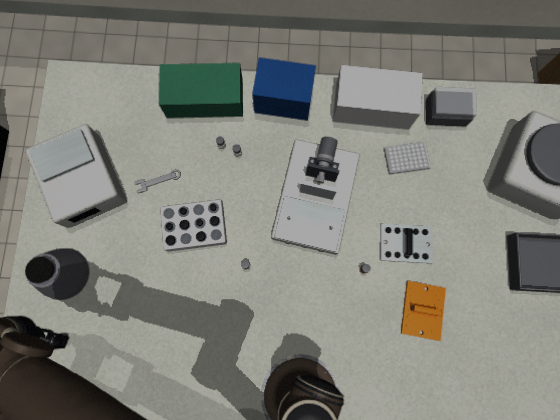

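View pics/side0.png

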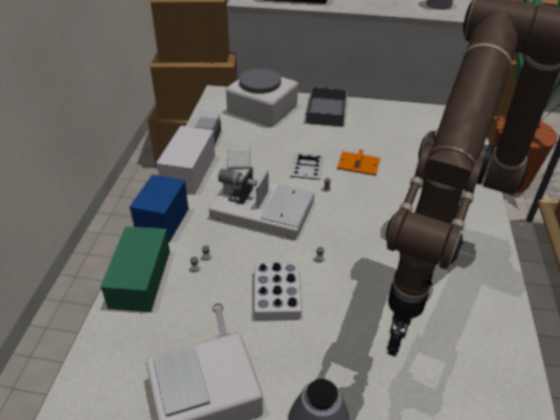

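```bash
cat > h.py <<'E'
from rig import arm
import cv2,numpy as np
def ray(m,uv):
    K=np.array([[m['fx'],0,m['cx']],[0,m['fy'],m['cy']],[0,0,1]])
    p=cv2.undistortPoints(np.array(uv,float).reshape(-1,1,2),K,np.array(m['distortion']))[:,0]
    return np.c_[p,np.ones(len(p))]@np.array(m['attitude']).T
def onz(m,uv,z):
    d=ray(m,uv); o=np.array(m['origin']); z=np.asarray(z,float)
    return o+d*((z-o[2])/d[:,2])[:,None]
def proj(m,P):
    R=np.array(m['attitude']); rv,_=cv2.Rodrigues(R.T)
    K=np.array([[m['fx'],0,m['cx']],[0,m['fy'],m['cy']],[0,0,1]])
    return cv2.projectPoints(np.array(P,float).reshape(-1,1,3),rv,-R.T@np.array(m['origin']),K,np.array(m['distortion']))[0][:,0]
def snap(n,f):
    m=arm.camera_model(n); im=arm.snapshot(n)[:,:,::-1].copy(); cv2.imwrite(f,im); return m,im
E
python3 - <<'E'
from h import *
im=cv2.imread('pics/top0.png')
c=im[125:265,260:445]; cv2.imwrite('pics/crop.png',cv2.resize(c,None,fx=4,fy=4,interpolation=cv2.INTER_CUBIC))
E
```

```text
(no output)
```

View pics/crop.png

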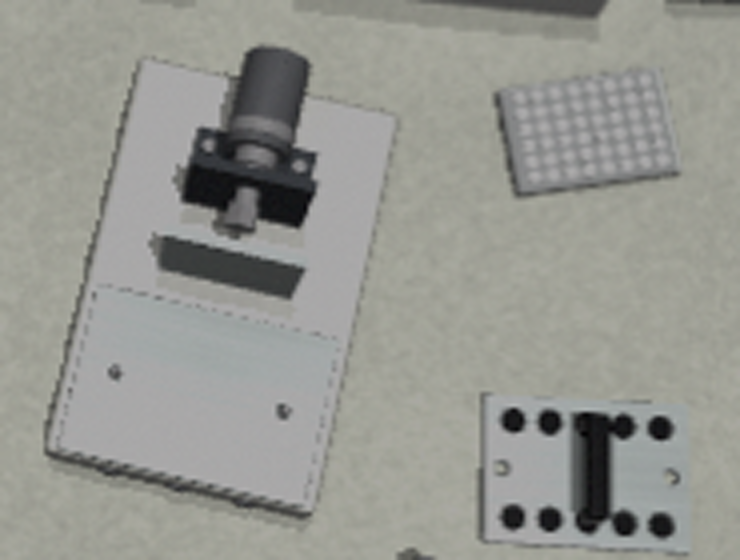

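Run:
```python
from h import *
m=arm.camera_model('top')
f=lambda p:np.array(p)/4+[260,125]-.375
h=onz(m,f([(502,468),(672,477)]),.01); p=onz(m,f([(114,371),(283,411)]),.065)
np.set_printoptions(precision=4,suppress=True)
for n,q in(('plate',h),('seat',p)):
    d=q[0]-q[1]; print(n,q.mean(0),np.linalg.norm(d),'yaw',np.arctan2(-d[0],d[1]))
yaw=np.arctan2(-(p[0]-p[1])[0],(p[0]-p[1])[1])
s=arm.get_state(); R=s['ee_rot']; print('tool y yaw',np.arctan2(-R[0,1],R[1,1]))
m=arm.camera_model('wrist'); print({k:m[k] for k in('fx','cx','cy')}, R.T@(m['origin']-s['eef_pos']),R.T@m['attitude'])
```

```text
plate [ 0.4394 -0.2953  0.01  ] 0.12433546055063792 yaw -0.0007782124461450273
seat [ 0.4752 -0.0044  0.065 ] 0.12375594757406598 yaw -0.18530230394261485
tool y yaw -0.24879348887032252
{'fx': 321.45246826359516, 'cx': 278.27985066749807, 'cy': 206.26457023618826} [ 0.0663  0.0003 -0.1415] [[-0.0003 -0.9648 -0.2629]
 [ 1.     -0.0003  0.    ]
 [-0.0001 -0.2629  0.9648]]
```

>>> drive_tool:
  rows:
    - [[0,0,0],[0,0,-0.124],0]
    - [[0,0,0],[0,0,-0.125],0]
    - [[-18,-56,0],[0,0,0],0]
    - [[-18,-56,0],[0,0,0],0]
    - [[-18,-56,0],[0,0,0],0]
    - [[-18,-56,0],[0,0,0],0]
    - [[-18,-56,0],[0,0,0],0]
    - [[-18,-56,0],[0,0,0],0]
    - [[-18,-56,0],[0,0,0],0]
    - [[-18,-56,0],[0,0,0],0]
    - [[-18,-56,0],[0,0,0],0]
    - [[-18,-56,0],[0,0,0],0]

```text
time: 1.6
eef_pos: [0.3341, 0.044, 0.2314]
ee_rot: [[-1.0, -0.0, 0.001], [-0.0, 1.0, 0.0], [-0.001, 0.0, -1.0]]
contact_force: [0.8, 0.1, 0.5]
finger_gap: 0.0854
finger_force: 0.0
```

>>> drive_tool:
  rows:
    - [[-17.5,-56.5,0],[0,0,0],0]
    - [[-17.5,-56.5,0],[0,0,0],0]
    - [[-17.5,-56.5,0],[0,0,0],0]
    - [[-17.5,-56.5,0],[0,0,0],0]
    - [[-17.5,-56.5,0],[0,0,0],0]
    - [[-17.5,-56.5,0],[0,0,0],0]
    - [[0,0,50],[0,0,0],0]
    - [[0,0,0],[0,0,0],0]
    - [[0,0,0],[0,0,0],0]

```text
time: 2.72
eef_pos: [0.439, -0.2927, 0.1817]
ee_rot: [[-1.0, -0.001, -0.0], [-0.001, 1.0, 0.0], [0.0, 0.0, -1.0]]
contact_force: [0.2, -0.6, 0.9]
finger_gap: 0.0852
finger_force: 0.0
```

Run:
```python
from h import *
m,im=snap('wrist','pics/w1.png'); print(arm.get_state()['eef_pos'])
print(proj(m,[[.4394,-.2953+.062,.01],[.4394,-.2953-.062,.01]]))
```

```text
[ 0.43971583 -0.29304159  0.18263222]
[[337.69205534 188.17883763]
 [212.92738625 188.12768857]]
```

View pics/w1.png

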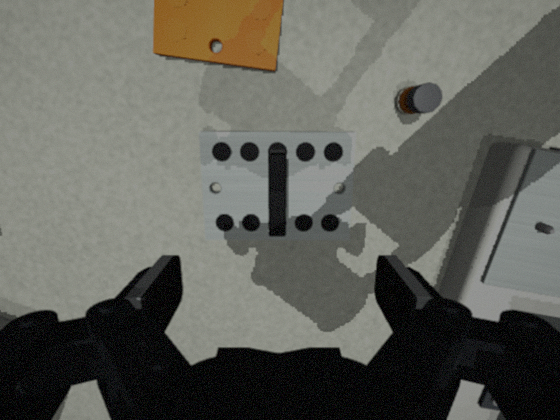

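>>> drive_tool:
  rows:
    - [[0,0,40],[0,0,0],0]
    - [[0,0,40],[0,0,0],0]
    - [[0,0,35],[0,0,0],0]
    - [[0,0,25],[0,0,0],0.3]
    - [[0,0,19],[0,0,0],0.5]
    - [[0,0,0],[0,0,0],0.6]
    - [[0,0,0],[0,0,0],0.8]
    - [[0,0,0],[0,0,0],1]
    - [[0,0,0],[0,0,0],1]
    - [[0,0,0],[0,0,0],1]

```text
time: 4.03
eef_pos: [0.4404, -0.294, 0.0238]
ee_rot: [[-1.0, -0.0, 0.002], [-0.0, 1.0, -0.002], [-0.002, -0.002, -1.0]]
contact_force: [-0.4, 1.1, 6.4]
finger_gap: 0.0149
finger_force: 60.8
```

>>> drive_tool:
  rows:
    - [[0,0,-15],[0,0,0],1]
    - [[0,0,-40],[0,0,0],1]
    - [[0,0,-50],[0,0,0],1]
    - [[0,0,-25],[0,0,0],1]
    - [[-3,20,0],[0,0,0],1]
    - [[-6,50,0],[0,0,0],1]
    - [[-6,50,0],[0,0,0],1]
    - [[-6,50,0],[0,0,0],1]
    - [[-6,50,0],[0,0,0],1]
    - [[-6,45,0],[0,0,0],1]
    - [[-3,25,0],[0,0,0],1]

```text
time: 5.4
eef_pos: [0.4719, 0.0002, 0.1499]
ee_rot: [[-1.0, -0.002, -0.006], [-0.003, 1.0, 0.002], [0.006, 0.002, -1.0]]
contact_force: [0.5, -1.3, -6.2]
finger_gap: 0.0148
finger_force: 59.7
```

>>> drive_tool:
  rows:
    - [[0,0,0],[0,0,0.0925],1]
    - [[0,0,0],[0,0,0.0925],1]
    - [[0,0,0],[0,0,0],1]
    - [[0,0,0],[0,0,0],1]

```text
time: 5.9
eef_pos: [0.4735, -0.0026, 0.151]
ee_rot: [[-0.983, 0.182, -0.003], [0.182, 0.983, 0.0], [0.003, -0.0, -1.0]]
contact_force: [-0.4, -0.0, -5.5]
finger_gap: 0.015
finger_force: 59.8
```

Run:
```python
from h import *
m,im=snap('wrist','pics/w2.png'); s=arm.get_state(); print(s['time'],s['eef_pos'],s['finger_gap'],s['contact_force'])
snap('top','pics/t2.png')
np.save('w2.npy',m,allow_pickle=True)
```

```text
5.95 [ 0.47400682 -0.00284585  0.15141659] 0.014833298244254741 [ 1.11488228  0.29388486 -5.16641324]
```

View pics/w2.png

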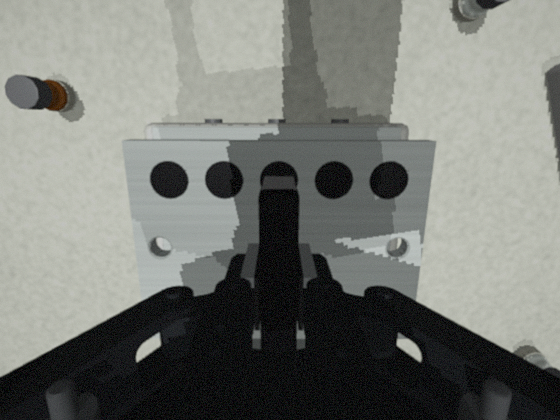

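Run:
```python
from h import *
np.set_printoptions(precision=4,suppress=True)
m=np.load('w2.npy',allow_pickle=True).item()
q=onz(m,[(161,246),(397,246)],.1376);d=q[1]-q[0]
print('wrist',q.mean(0),np.linalg.norm(d),np.arctan2(-d[0],d[1]))
t=arm.camera_model('top'); c=np.array([.4745,-.0035]);y=np.array([np.sin(.185),np.cos(.185)])
P=[[*(c+s*.062*y),.1376] for s in(1,-1)]; print(proj(t,P), proj(t,[[*(np.array([.4752,-.0044])+s*.062*y),.065] for s in(1,-1)]))
im=cv2.imread('pics/t2.png'); cv2.imwrite('pics/t2c.png',cv2.resize(im[170:270,240:370],None,fx=6,fy=6,interpolation=cv2.INTER_CUBIC))
```

```text
wrist [ 0.4709 -0.0015  0.1376] 0.1217749441097679 -0.18351784502060733
[[288.2942 212.4123]
 [333.046  222.9654]] [[288.089  217.3601]
 [330.4251 227.3672]]
```

View pics/t2c.png

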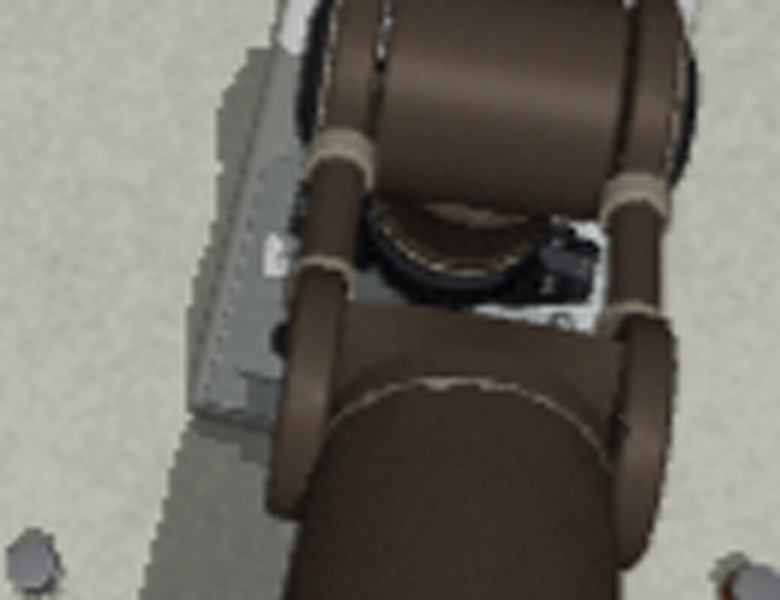

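>>> drive_tool:
  rows:
    - [[0,0,-25],[0,0,0],1]
    - [[-20,0,-20],[0,0,0],1]
    - [[-35,0,0],[0,0,0],1]
    - [[-30,0,0],[0,0,0],1]
    - [[-10,0,0],[0,0,0],1]
    - [[0,0,0],[0,0,0],1]
    - [[0,0,0],[0,0,0],1]

```text
time: 6.88
eef_pos: [0.5668, -0.0204, 0.1966]
ee_rot: [[-0.983, 0.184, -0.003], [0.184, 0.983, 0.0], [0.003, -0.0, -1.0]]
contact_force: [0.2, 0.6, -5.4]
finger_gap: 0.0147
finger_force: 59.8
```

Run:
```python
from h import *
m,im=snap('wrist','pics/w3.png'); s=arm.get_state(); print(s['time'],s['eef_pos'],s['ee_rot'])
np.save('w3.npy',m,allow_pickle=True)
y=np.array([np.sin(.185),np.cos(.185)])
print(proj(m,[[*(np.array([.4752,-.0044])+s*.062*y),.07] for s in(1,-1)]))
print(m['origin'])
cv2.imwrite('pics/w3b.png',cv2.resize(im[0:300,80:480],None,fx=2,fy=2))
```

```text
6.925 [ 0.56694066 -0.02036747  0.19674176] [[-9.83002765e-01  1.83578262e-01 -2.14125741e-03]
 [ 1.83578050e-01  9.83005092e-01  2.96739758e-04]
 [ 2.15934191e-03 -1.01391858e-04 -9.99997663e-01]]
[[355.73443003  83.53157075]
 [197.1029361   83.5186751 ]]
[ 0.50208813 -0.0079224   0.33820248]
```

View pics/w3b.png

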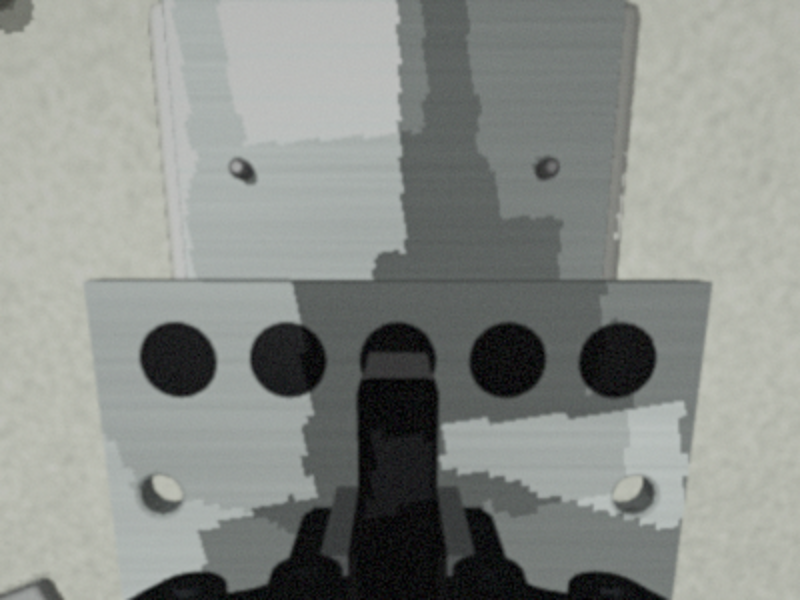

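Run:
```python
from h import *
np.set_printoptions(precision=4,suppress=True)
m=np.load('w3.npy',allow_pickle=True).item(); R=m['attitude'];o=m['origin']
s=arm.get_state(); f=lambda p:np.array(p)/2+[80,0]-.25
hol=f([(161,494),(634,494)]); pin=f([(237,166),(549,166)]); cor=f([(86,281),(712,281)])
K=np.array([[m['fx'],0,m['cx']],[0,m['fy'],m['cy']],[0,0,1]])
obj=np.array([[0,.062,0],[0,-.062,0],[-.055,.075,0],[-.055,-.075,0]])
ok,rv,t=cv2.solvePnP(obj,np.r_[hol[::-1],cor[::-1]],K,m['distortion'])
W=R@cv2.Rodrigues(rv)[0]; print('pnp centre top',o+R@t[:,0]); print(W)
X=np.array([np.cos(.185),-np.sin(.185)]);Y=np.array([np.sin(.185),np.cos(.185)])
P=onz(m,pin,.07).mean(0); P2=onz(m,pin,.067).mean(0)
for z in(.183,.1795,.176):
    H=onz(m,hol,z); d=H[1]-H[0]; e=P-H.mean(0)
    print(z,H.mean(0),np.linalg.norm(d),'to go X,Y',e[:2]@X*1e3,e[:2]@Y*1e3,'yaw',np.arctan2(-d[0],d[1]))
d=np.diff(onz(m,pin,.07),axis=0)[0]; print('pin',P,np.linalg.norm(d),np.arctan2(-d[0],d[1]))
print('tcp X,Y rel seat(top)',(s['eef_pos'][:2]-[.4752,-.0044])@X,(s['eef_pos'][:2]-[.4752,-.0044])@Y)
```

```text
pnp centre top [ 0.5656 -0.0196  0.1805]
[[ 0.9829  0.1843  0.0038]
 [-0.1843  0.9829 -0.003 ]
 [-0.0043  0.0022  1.    ]]
0.183 [ 0.5645 -0.0195  0.183 ] 0.12218122732027029 to go X,Y -91.141086006481 -1.711310587838315 yaw -0.18491796158754442
0.1795 [ 0.5659 -0.0198  0.1795] 0.12493655891729036 to go X,Y -92.57297125459617 -1.7134872981856304 yaw -0.18491796158754414
0.176 [ 0.5673 -0.02    0.176 ] 0.12769189051431043 to go X,Y -94.00485650271133 -1.7156640085329509 yaw -0.18491796158754475
pin [ 0.4746 -0.0044  0.07  ] 0.12187155783494796 -0.1849192292954711
tcp X,Y rel seat(top) 0.09311237643363791 0.0011803717283543382
```

>>> drive_tool:
  rows:
    - [[15,0,0],[0,0,0],1]
    - [[30,-1,0],[0,0,0],1]
    - [[30,-0.7,0],[0,0,0],1]
    - [[17.4,0,15],[0,0,0],1]
    - [[0,0,30],[0,0,0],1]
    - [[0,0,30],[0,0,0],1]
    - [[0,0,17],[0,0,0],1]
    - [[0,0,5],[0,0,0],1]
    - [[0,0,0],[0,0,0],1]
    - [[0,0,0],[0,0,0],1]

```text
time: 8.18
eef_pos: [0.4785, -0.0054, 0.1014]
ee_rot: [[-0.983, 0.184, 0.002], [0.184, 0.983, -0.0], [-0.002, 0.0, -1.0]]
contact_force: [0.8, 0.0, -5.3]
finger_gap: 0.0146
finger_force: 59.7
```

Run:
```python
from h import *
np.set_printoptions(precision=4,suppress=True)
m,im=snap('wrist','pics/w4.png'); s=arm.get_state(); print(s['time'],s['eef_pos'],s['contact_force'])
X=np.array([np.cos(.185),-np.sin(.185)]);Y=np.array([np.sin(.185),np.cos(.185)])
d=s['eef_pos'][:2]-[.56694,-.02037]; print(d@X*1e3,d@Y*1e3)
a=cv2.resize(im[215:280,125:200],None,fx=5,fy=5,interpolation=cv2.INTER_CUBIC);b=cv2.resize(im[215:280,360:435],None,fx=5,fy=5,interpolation=cv2.INTER_CUBIC)
cv2.imwrite('pics/w4c.png',np.hstack([a,b]))
```

```text
8.225 [ 0.4784 -0.0054  0.1014] [-0.6714 -0.3734 -4.9113]
-89.73954296673139 -1.6098535283028317
```

View pics/w4c.png

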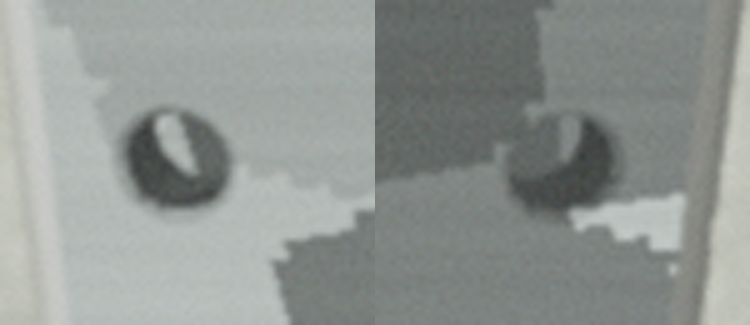

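>>> drive_tool:
  rows:
    - [[2.6,0,0],[0,0,0],1]
    - [[0,0,0],[0,0,0],1]
    - [[0,0,0],[0,0,0],1]

```text
time: 8.6
eef_pos: [0.4748, -0.0049, 0.1004]
ee_rot: [[-0.983, 0.184, 0.0], [0.184, 0.983, -0.0], [-0.0, 0.0, -1.0]]
contact_force: [1.0, -0.4, -5.1]
finger_gap: 0.0147
finger_force: 59.7
```

Run:
```python
from h import *
np.set_printoptions(precision=4,suppress=True)
m,im=snap('wrist','pics/w5.png'); s=arm.get_state(); print(s['time'],s['eef_pos'],s['contact_force'])
X=np.array([np.cos(.185),-np.sin(.185)]);Y=np.array([np.sin(.185),np.cos(.185)])
d=s['eef_pos'][:2]-[.56694,-.02037]; print(d@X*1e3,d@Y*1e3)
c=np.array([.4746,-.0044])
p=lambda z:proj(m,[[*(c+k*.062*Y),z] for k in(1,-1)])
print('pin tip',p(.07),'pin taper base',p(.066),'hole top if aligned',p(s['eef_pos'][2]-.0145))
a=[cv2.resize(im[215:280,u:u+75],None,fx=5,fy=5,interpolation=cv2.INTER_CUBIC) for u in(125,360)]
cv2.imwrite('pics/w5c.png',np.hstack(a))
```

```text
8.65 [ 0.4747 -0.0049  0.1003] [-0.1658 -0.4986 -5.0763]
-93.47727356841074 -1.7065555000812231
pin tip [[387.4189 238.8137]
 [169.472  238.8272]] pin taper base [[385.1587 236.3277]
 [171.725  236.341 ]] hole top if aligned [[397.3871 249.7751]
 [159.535  249.7897]]
```

View pics/w5c.png

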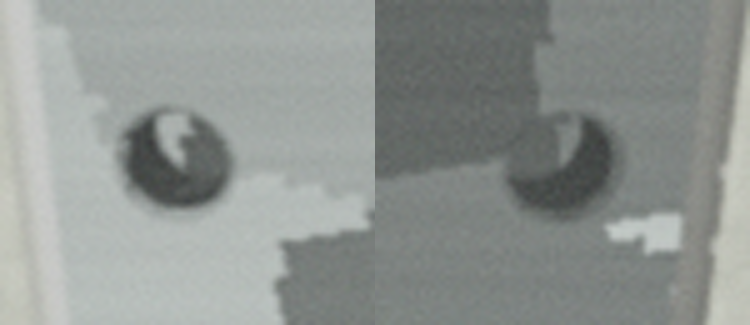

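>>> drive_tool:
  rows:
    - [[-0.8,0,3],[0,0,0],1]
    - [[0,0,3],[0,0,0],1]
    - [[0,0,3],[0,0,0],1]
    - [[0,0,2],[0,0,0],1]
    - [[0,0,0],[0,0,0],1]

```text
time: 9.28
eef_pos: [0.4753, -0.005, 0.089]
ee_rot: [[-0.983, 0.184, -0.001], [0.184, 0.983, 0.0], [0.001, -0.0, -1.0]]
contact_force: [-0.7, -0.3, -4.8]
finger_gap: 0.015
finger_force: 59.8
```

>>> drive_tool:
  rows:
    - [[0,0,3],[0,0,0],1]
    - [[0,0,3],[0,0,0],1]
    - [[0,0,2],[0,0,0],1]
    - [[0,0,1],[0,0,0],1]
    - [[0,0,0],[0,0,0],1]

```text
time: 9.9
eef_pos: [0.4755, -0.005, 0.0802]
ee_rot: [[-0.983, 0.184, -0.0], [0.184, 0.983, -0.0], [0.0, -0.0, -1.0]]
contact_force: [-0.1, 0.3, -6.2]
finger_gap: 0.015
finger_force: 59.8
```

>>> drive_tool:
  rows:
    - [[0,0,1],[0,0,0],1]
    - [[0,0,1],[0,0,0],1]
    - [[0,0,0],[0,0,0],1]

```text
time: 10.28
eef_pos: [0.4757, -0.005, 0.0799]
ee_rot: [[-0.983, 0.184, -0.0], [0.184, 0.983, -0.0], [0.0, -0.0, -1.0]]
contact_force: [-5.3, -0.2, 7.6]
finger_gap: 0.0149
finger_force: 61.6
```

>>> drive_tool:
  rows:
    - [[0,0,-1],[0,0,0],0.8]
    - [[0,0,0],[0,0,0],0.6]
    - [[0,0,0],[0,0,0],0.3]
    - [[0,0,0],[0,0,0],0]
    - [[0,0,0],[0,0,0],0]
    - [[0,0,-10],[0,0,0],0]
    - [[0,0,-30],[0,0,0],0]
    - [[0,0,-50],[0,0,0],0]
    - [[0,0,-50],[0,0,0],0]
    - [[0,0,-20],[0,0,0],0]
    - [[0,0,0],[0,0,0],0]
    - [[0,0,0],[0,0,0],0]

```text
time: 11.78
eef_pos: [0.4746, -0.0049, 0.2383]
ee_rot: [[-0.983, 0.184, -0.002], [0.184, 0.983, 0.0], [0.002, -0.0, -1.0]]
contact_force: [-0.4, 0.9, -0.5]
finger_gap: 0.0856
finger_force: 0.0
```

Run:
```python
from h import *
np.set_printoptions(precision=4,suppress=True)
m,im=snap('wrist','pics/w6.png'); s=arm.get_state(); print(s['time'],s['eef_pos'])
np.save('w6.npy',m,allow_pickle=True)
t=arm.camera_model('top'); f=lambda p:np.array(p)/4+[260,125]-.375
P=onz(t,f([(238,212)]),.115)[0];X=np.array([np.cos(.185),-np.sin(.185)]);Y=np.array([np.sin(.185),np.cos(.185)])
d=P[:2]-[.4750,-.0044]; print(P,'rel seat',d@X,d@Y)
```

```text
11.825 [ 0.4743 -0.0049  0.2378]
[ 0.5947 -0.0245  0.115 ] rel seat 0.12133300680533987 0.002256572786959718
```

View pics/w6.png

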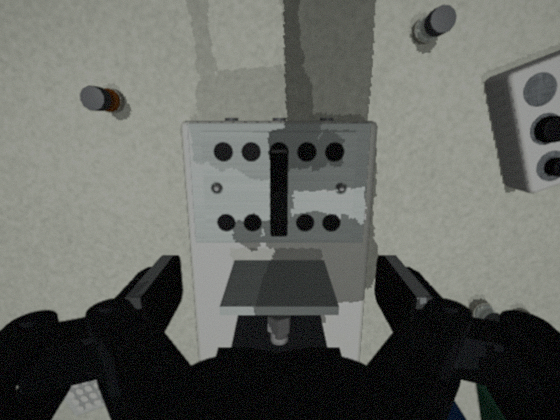

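Run:
```python
from h import *
np.set_printoptions(precision=4,suppress=True)
m=np.load('w6.npy',allow_pickle=True).item(); im=cv2.imread('pics/w6.png'); s=arm.get_state()
g=cv2.cvtColor(im,6)
print('col u=250',list(zip(range(296,330),g[296:330,245:256].mean(1).astype(int))))
print('row310',[(u,int(x)) for u,x in zip(range(212,348),g[308:312,212:348].mean(0)) if u<226 or u>330])
print('row325',[int(x) for x in g[322:327,258:302].mean(0)])
X=np.array([np.cos(.185),-np.sin(.185)]);Y=np.array([np.sin(.185),np.cos(.185)])
R=s['ee_rot']
for uv,z in(((219,309),.143),((339,309),.143),((279,314),.143),((279,306),.143),((279,325),.12),((216,188),.066),((341,188),.066)):
    P=onz(m,[uv],z)[0]; d=P[:2]-s['eef_pos'][:2]; print(uv,z,P,'rel tcp X,Y mm',d@X*1e3,d@Y*1e3)
```

```text
col u=250 [(296, np.int64(62)), (297, np.int64(62)), (298, np.int64(62)), (299, np.int64(64)), (300, np.int64(61)), (301, np.int64(62)), (302, np.int64(62)), (303, np.int64(60)), (304, np.int64(59)), (305, np.int64(67)), (306, np.int64(99)), (307, np.int64(132)), (308, np.int64(139)), (309, np.int64(137)), (310, np.int64(136)), (311, np.int64(136)), (312, np.int64(139)), (313, np.int64(143)), (314, np.int64(137)), (315, np.int64(81)), (316, np.int64(28)), (317, np.int64(17)), (318, np.int64(19)), (319, np.int64(20)), (320, np.int64(21)), (321, np.int64(21)), (322, np.int64(21)), (323, np.int64(21)), (324, np.int64(17)), (325, np.int64(21)), (326, np.int64(22)), (327, np.int64(19)), (328, np.int64(19)), (329, np.int64(20))]
row310 [(212, 155), (213, 154), (214, 156), (215, 155), (216, 156), (217, 155), (218, 156), (219, 151), (220, 146), (221, 146), (222, 147), (223, 145), (224, 147), (225, 146), (331, 95), (332, 93), (333, 94), (334, 95), (335, 92), (336, 92), (337, 92), (338, 114), (339, 146), (340, 158), (341, 155), (342, 155), (343, 156), (344, 155), (345, 155), (346, 155), (347, 156)]
row325 [24, 19, 22, 17, 29, 20, 18, 18, 24, 57, 81, 70, 62, 64, 60, 64, 62, 65, 65, 66, 71, 73, 75, 71, 70, 73, 69, 70, 72, 73, 67, 49, 32, 17, 19, 26, 18, 18, 19, 25, 24, 20, 18, 19]
(219, 309) 0.143 [ 0.551  -0.0692  0.143 ] rel tcp X,Y mm 87.20386136131815 -49.14830190569855
(339, 309) 0.143 [0.5694 0.0292 0.143 ] rel tcp X,Y mm 87.19968337228973 50.96072399102471
(279, 314) 0.143 [ 0.5649 -0.0209  0.143 ] rel tcp X,Y mm 91.98440743750942 0.9110010488527984
(279, 306) 0.143 [ 0.5574 -0.0195  0.143 ] rel tcp X,Y mm 84.41870468631859 0.9072804148805274
(279, 325) 0.12 [ 0.5913 -0.0258  0.12  ] rel tcp X,Y mm 118.89959593600094 0.9706066284644495
(216, 188) 0.066 [ 0.4633 -0.0656  0.066 ] rel tcp X,Y mm 0.40533982978586786 -61.719845797547116
(341, 188) 0.066 [0.4862 0.0568 0.066 ] rel tcp X,Y mm 0.41103413966188557 62.759138649205
```

>>> drive_tool:
  rows:
    - [[-15,0.6,0],[0,0,0],0]
    - [[-30,0,0],[0,0,0],0]
    - [[-35,0,0],[0,0,0],0]
    - [[-27,0,0],[0,0,0],0]
    - [[-10,0,0],[0,0,0],0]
    - [[0,0,30],[0,0,0],0]
    - [[0,0,30],[0,0,0],0]
    - [[0,0,15],[0,0,0],0]
    - [[0,0,0],[0,0,0],0]
    - [[0,0,0],[0,0,0],0]

```text
time: 13.08
eef_pos: [0.5915, -0.026, 0.1654]
ee_rot: [[-0.983, 0.184, 0.002], [0.184, 0.983, -0.0], [-0.002, 0.0, -1.0]]
contact_force: [1.3, 0.4, 0.7]
finger_gap: 0.0855
finger_force: 0.0
```

Run:
```python
from h import *
np.set_printoptions(precision=4,suppress=True)
m,im=snap('wrist','pics/w7.png'); s=arm.get_state(); print(s['time'],s['eef_pos'])
X=np.array([np.cos(.185),-np.sin(.185)]);Y=np.array([np.sin(.185),np.cos(.185)])
d=s['eef_pos'][:2]-[.4743,-.0049]; print('moved',d@X*1e3,d@Y*1e3)
b=s['eef_pos'][:2]+X*(.118-d@X)+Y*(.0006-d@Y)
print('head px',proj(m,[[*b,.115]]), 'wall top edges', proj(m,[[*(b-.025*X),.143],[*(b-.033*X),.143]]))
g=cv2.cvtColor(im,6); print([int(x) for x in g[150:330:2,230:240].mean(1)])
```

```text
13.125 [ 0.5918 -0.026   0.1658]
moved 119.37114447598849 0.861386351896063
head px [[277.3762 225.8606]] wall top edges [[277.2018 197.9475]
 [277.1875 182.9478]]
[161, 163, 162, 161, 162, 146, 66, 70, 68, 71, 70, 70, 71, 71, 73, 70, 91, 150, 151, 153, 152, 152, 151, 151, 168, 172, 173, 172, 172, 167, 160, 159, 159, 160, 157, 149, 142, 125, 16, 20, 21, 22, 21, 24, 17, 21, 18, 17, 20, 18, 22, 25, 22, 21, 19, 22, 21, 18, 23, 19, 18, 22, 21, 23, 40, 35, 37, 37, 39, 44, 153, 171, 169, 168, 169, 170, 168, 168, 168, 168, 167, 167, 168, 168, 167, 168, 167, 166, 166, 154]
```

Run:
```python
from h import *
im=cv2.imread('pics/w7.png'); g=cv2.cvtColor(im,6)
for v in range(200,248,4): print(v,' '.join(str(int(x)) for x in g[v:v+2,250:306].mean(0)))
```

```text
200 169 171 174 171 161 163 164 166 169 168 167 165 160 161 154 140 127 115 94 87 89 88 90 89 91 88 87 88 88 90 89 91 90 88 93 102 111 110 112 114 114 113 115 113 113 113 112 113 116 114 113 115 113 116 115 116
204 171 172 171 172 172 171 172 172 171 171 173 173 171 164 125 92 90 90 90 90 93 91 87 89 88 92 91 87 91 90 89 88 90 97 113 113 114 112 113 109 116 111 113 113 114 113 115 112 117 132 152 164 169 167 151 133
208 170 169 165 165 167 165 165 167 160 162 163 169 173 168 142 102 85 87 87 87 85 87 90 85 82 83 80 75 73 75 72 71 72 76 85 83 95 106 111 110 106 102 95 100 100 101 98 90 91 117 155 170 170 169 168 166
212 158 160 159 161 160 159 160 160 159 161 157 153 130 86 53 43 42 41 49 41 49 47 41 48 45 50 45 46 46 46 49 48 39 51 44 52 56 61 59 54 60 60 54 57 66 78 85 94 120 152 157 158 158 157 159 156
216 159 159 159 159 159 158 160 160 162 157 131 73 53 54 54 50 47 49 50 50 43 48 45 45 43 48 44 48 50 46 46 51 43 49 55 63 67 66 72 72 72 74 73 57 63 81 86 91 101 113 100 92 93 94 94 93
220 157 159 158 157 158 159 157 159 161 157 133 78 60 55 60 60 57 58 60 56 59 58 57 60 59 64 58 65
[... 451 characters left out ...]
22 18 23 17
232 26 25 22 14 14 26 25 18 18 17 36 57 57 55 57 60 57 57 58 55 53 62 59 55 62 64 58 68 65 65 65 62 65 84 102 104 93 82 66 62 65 66 60 53 44 26 25 16 18 15 19 23 15 31 28 23
236 21 18 13 22 27 12 16 24 19 25 35 54 59 60 57 62 60 58 55 58 57 58 57 53 58 67 63 63 60 66 65 66 66 61 66 67 63 64 66 64 65 66 61 52 38 20 17 25 14 22 21 22 18 22 19 23
240 18 24 23 19 22 26 16 15 26 22 26 31 38 42 48 57 55 61 62 57 59 54 53 63 59 61 66 64 66 68 68 65 61 66 65 67 66 62 70 67 67 66 58 38 29 14 11 28 18 12 22 21 14 26 26 23
244 25 17 21 14 14 21 26 17 21 30 20 22 9 12 26 43 55 50 56 57 63 60 55 63 61 61 65 63 67 62 64 66 62 65 70 70 74 74 73 66 62 46 21 18 21 22 12 18 18 19 24 17 27 17 21 21
```

>>> drive_tool:
  rows:
    - [[1,2.5,0],[-0.15,0,0],0]
    - [[0,-3,20],[0,0,0],0]
    - [[0,-3.1,20.6],[0,0,0],0]
    - [[0,-2.7,18],[0,0,0],0]
    - [[0,-1.5,10],[0,0,0],0]
    - [[0,0,0],[0,0,0],0]
    - [[0,0,0],[0,0,0],0]

```text
time: 14.0
eef_pos: [0.5908, -0.0231, 0.0954]
ee_rot: [[-0.983, 0.181, 0.029], [0.184, 0.972, 0.147], [-0.001, 0.149, -0.989]]
contact_force: [0.3, 0.6, -1.1]
finger_gap: 0.0851
finger_force: 0.0
```

Run:
```python
from h import *
s=arm.get_state();X=np.array([np.cos(.185),-np.sin(.185)]);Y=np.array([np.sin(.185),np.cos(.185)])
g=s['eef_pos']-.0187*s['ee_rot'][:,2]; d=g[:2]-[.4743,-.0049]
print(s['time'],s['contact_force'],'grasp pt minus head',d@X*1e3-118,d@Y*1e3-.6,(g[2]-.115)*1e3)
```

```text
14.0 [ 0.3159403   0.57456193 -1.08178214] grasp pt minus head -0.15971974567230518 0.10843182262769413 -1.0624492021181071
```

Centred; close.

>>> drive_tool:
  rows:
    - [[0,0,0],[0,0,0],0.4]
    - [[0,0,0],[0,0,0],0.6]
    - [[0,0,0],[0,0,0],0.8]
    - [[0,0,0],[0,0,0],1]
    - [[0,0,0],[0,0,0],1]
    - [[0,0,0],[0,0,0],1]
    - [[0,0,0],[0,0,0],1]
    - [[0,0,0],[0,0,0],1]

```text
time: 15.0
eef_pos: [0.5903, -0.0231, 0.0953]
ee_rot: [[-0.983, 0.182, 0.028], [0.184, 0.972, 0.147], [-0.0, 0.15, -0.989]]
contact_force: [-2.1, -0.1, 5.1]
finger_gap: 0.0191
finger_force: 58.8
```

>>> drive_tool:
  rows:
    - [[0,0,0],[0,0,0],1]
    - [[0,0,0],[0,0,0],1]
    - [[0,0,0],[0,0,0],1]
    - [[0,0,0],[0,0,0],1]
    - [[0,0,0],[0,0,0],1]
    - [[0,0,0],[0,0,0],1]
    - [[0,0,0],[0,0,0],1]
    - [[0,0,0],[0,0,0],1]

```text
time: 16.0
eef_pos: [0.5903, -0.0231, 0.0953]
ee_rot: [[-0.983, 0.182, 0.028], [0.184, 0.972, 0.147], [-0.0, 0.15, -0.989]]
contact_force: [-1.6, 1.0, 6.1]
finger_gap: 0.0188
finger_force: 58.8
```

>>> drive_tool:
  rows:
    - [[0,0,0],[0,0,0],1]
    - [[0,0,0],[0,0,0],1]
    - [[0,0,0],[0,0,0],1]
    - [[0,0,0],[0,0,0],1]
    - [[0,0,0],[0,0,0],1]
    - [[0,0,0],[0,0,0],1]
    - [[0,0,0],[0,0,0],1]
    - [[0,0,0],[0,0,0],1]
    - [[0,0,0],[0,0,0],1]
    - [[0,0,0],[0,0,0],1]
    - [[0,0,0],[0,0,0],1]
    - [[0,0,0],[0,0,0],1]

```text
time: 17.5
eef_pos: [0.5903, -0.0231, 0.0953]
ee_rot: [[-0.983, 0.182, 0.028], [0.184, 0.972, 0.147], [-0.0, 0.15, -0.989]]
contact_force: [-1.7, 0.2, 5.9]
finger_gap: 0.0189
finger_force: 58.8
```

Run:
```python
from rig import arm
s=arm.get_state(); print(s['time'],s['finger_gap'],s['finger_force'],s['torque'],s['contact_force'])
print(arm.job_done())
```

```text
17.5 0.01890956815690432 58.76951250247657 [0.21368085 0.2675782  0.01622716] [-1.65920977  0.17350304  5.91918327]
the job is handed in; nothing more can be done
None
```

I handed the job in at 17.5 s (no verdict was returned): the vial plate is seated over both pins and released, and the bolt head is held at about 59 N. The finger opening stayed steady for over 2 s, so the bolt appears stopped, though I couldn't read its speed directly.

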